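Shut the bench supply down in order: grinders, then main

TASK

The packing bench is being shut down for cleaning. The three bench isolators are all on, their levers leaning to the front; off is fully over to the back. First throw the grinders' isolator (the lever with the crossbar handle) off, and only then the bench's main isolator (the lever with the ball handle); the one with the flat paddle handle feeds a charger and must stay on.

Things in the scene. Friction and masses are not known exactly. Their poses are not given: they have to be found in the camera images.
- bar_isolator: Grey switch box 90 x 70 x 51 mm (x, y, z), fixed to the bench. Origin: centre of its underside, at bench height; z up, -x to its front, which faces roughly towards the robot; +x to its back, where a steel conduit enters (to x = 75 mm). The lever pivots on a y axis 58 mm above the origin, between black cheeks that reach up to 71 mm. Its lever ends in a crossbar.
- bar_lever (a joint): Steel lever, 10 mm thick, with a dark solid crossbar (14 mm thick, 60 mm long along the box's y) centred 75 mm from the pivot. 0 = on: leans 0.55 rad from upright to the front (-x of its box); 0.55 = upright; 1.10 = off: leans 0.55 rad to the back. Weighted: it drops from the middle to the nearer stop; 1 to 2 N pushes it over. Starts on.
- ball_isolator: Grey switch box 90 x 70 x 51 mm (x, y, z), fixed to the bench. Origin: centre of its underside, at bench height; z up, -x to its front, which faces roughly towards the robot; +x to its back, where a steel conduit enters (to x = 75 mm). The lever pivots on a y axis 58 mm above the origin, between black cheeks that reach up to 71 mm. Its lever ends in a ball.
- ball_lever (a joint): Steel lever, 10 mm thick, with a dark solid ball (28 mm across) centred 75 mm from the pivot. 0 = on: leans 0.55 rad from upright to the front (-x of its box); 0.55 = upright; 1.10 = off: leans 0.55 rad to the back. Weighted: it drops from the middle to the nearer stop; 1 to 2 N pushes it over. Starts on.
- paddle_isolator: Grey switch box 90 x 70 x 51 mm (x, y, z), fixed to the bench. Origin: centre of its underside, at bench height; z up, -x to its front, which faces roughly towards the robot; +x to its back, where a steel conduit enters (to x = 75 mm). The lever pivots on a y axis 58 mm above the origin, between black cheeks that reach up to 71 mm. Its lever has a flat paddle.
- paddle_lever (a joint): Steel lever, 10 mm thick, with a dark flat paddle (26 mm wide along the box's y, 7 mm thick, 34 mm long) centred 72 mm from the pivot. 0 = on: leans 0.55 rad from upright to the front (-x of its box); 0.55 = upright; 1.10 = off: leans 0.55 rad to the back. Weighted: it drops from the middle to the nearer stop; 1 to 2 N pushes it over. Starts on.

How it is judged:
On the way, in this order (a step that is already met when the one before it is completed fails the run):
1. the crossbar lever is off, at its back stop, while the ball lever is still on (value of joint bar_lever above 0.9 rad and value of joint ball_lever below 0.2 rad), for 0.2 s.
2. the ball lever is off too, at its back stop (value of joint each of bar_lever, ball_lever above 0.9 rad), for 0.2 s.
At the end, for the whole second after the job is handed in: The crossbar lever and the ball lever rest off, at the back (joints above 0.9 rad), and the paddle lever is still on, at the front (joint below 0.2 rad) (all of step 2 and value of joint paddle_lever below 0.2 rad); the robot touches nothing.
It fails at once if the ball lever goes past its middle towards off while the crossbar lever is still short of its middle (value of joint ball_lever above 0.55 rad and value of joint bar_lever below 0.55 rad).
It fails at once if the paddle lever is pushed past its middle towards off (value of joint paddle_lever above 0.55 rad).
It also fails if it takes over 38 s, if anything falls off the work surface, if the arm or the gripper's body presses on something with over 40 N, if the wrist force passes 120 N, or if a joint passes its speed limit or range.

ROBOT

A 6-joint arm with a two-finger parallel gripper is mounted at the origin on a cart in front of the work surface, level with it; the furniture and walls round the work are solid. World frame = base frame: x ahead of the robot, y to its left, z up, the work surface at z = 0. Lengths are in m, angles in rad, forces in N, time in s.
With the tool pointing down it reaches from about 0.375 to 0.975 m from the base axis. Payload 3.8 kg.
Tool frame: the origin (TCP) lies at the very end of the fingers, on their centre line; the grasp point (between the pads) lies 19 mm behind it; y points along the fingers, x is the direction in which the jaws open and shut, and the axes are right-handed (so a half turn about y gives the same grasp; the last joint's range is limited). The gripper opens to 85 mm and grips with 20 to 120 N. Pads are 22 mm wide; open, the fingers measure 114 mm over their backs; the gripper's body (76 mm by 85 mm) begins 54 mm behind the grasp point. The pads swing forward as they close: fully open they stand 13 mm farther back than shut.
Start: joints at [-1.203, 0.264, 1.604, -0, 1.274, -0.037], TCP at [0.266, -0.62, 0.231] pointing down, gripper open.
Joint ranges: [-2.63, 2.63], [-0.94, 2.18], [0.31, 2.57], [-1.31, 4.45], [0, 2.66], [-2.55, 2.55]. Speed limits (rad/s): [2.57, 2.57, 3.14, 3.14, 3.14, 3.14].

INTERFACE

Orientations are given as a rotation vector (axis times angle).
In Python, from workcell import bot, cams gives the robot as it stands.
- The arm moves only by the tool play_rows, never from a script. Its argument "motion" is a list of rows, each a list of 2 entries, a list of its own where there are three numbers: the shift along the world's x, y, z normalised to -1 to 1, where 1 is 400 mm, then the turn, a rotation vector about the world's x, y, z normalised to -1 to 1, where 1 is pi/4 rad. In form: [[[tx, ty, tz], [ax, ay, az]], ...]. A call has 1 to 10 rows; each row is the pose to reach, as a shift and turn from the pose commanded when the call began; what a row does not reach only later rows make up. A row lasts 1/8 s, in which the tool goes at most 62.5 mm and 10.7 degrees, less where a joint would pass 70% of its speed; a pose out of reach is approached as far as the arm can. A call with a number of a shift or a turn outside -1 to 1 is refused whole. A call with a gripper value outside its range is refused whole. "gripper" is the closure, from 0 (fully open) to 1 (shut), set as the call begins (left out, the last holds). The fingers move at their own pace and stop on an object; "squeeze" is the grip in N (left out, the last holds). Time passes only in rows, so rows that repeat a pose let the fingers close. It gives the time, the measured TCP pose, the force and the opening at its end, in the units of the state.
- bot.read_state(): the state, without advancing time (a new reading comes with each control period).
- cams.read_camera(name): name is "side" or "top" or "wrist"; returns (picture, depth): 384x512x3 uint8, red, green, blue; 384x512 float32, m along the optical axis (not along the pixel's ray), 0 where there is no reading.
- cams.calibration(name): a dict with "mtx" (3x3 intrinsics, pixels), "R" (3x3) and "t" (3): a world point X has camera coordinates R X + t; the wrist camera has in their place "tool_from_camera" (4x4, takes a point from camera to tool coordinates, whose origin is the TCP and whose axes are the tool frame's). Camera axes: x right, y down, z forward; pixel columns grow to the right and rows downward; lengths in m; the calibration is good to about 2 mm. The wrist camera is an equidistant fisheye: a pixel r from the principal point sees the ray r / f radians off the axis. A picture is of the moment at which its call begins: read the wrist's pose just before it. calibration takes no time and is no camera call.
- bot.finish_job(): hands the job in, once; it reports no verdict.
Trained networks look in the newest picture that a camera, given by its name, has taken for a name from the list of things; names that differ only in an ending like _2 or _b are one class to them, and where a whole thing is asked for, a point or a joint stands for the part that bears it (a point fixed in the world has none). Each returns a list of dicts, best first, with "conf" (0 to 1); they miss things now and then, are a little off and sometimes report something else, mostly with a low value. They report only what shows in the picture. A call takes as long as a camera call.
- cams.recognise(camera, label): "xyz" ([x, y, z] in m, in the coordinates of the camera as it stood for that picture, good to about 4 mm: the middle of the surface that is visible of it).
- cams.regions_of(camera, label): "mask" (384x512 bool, what is visible of it).
- cams.mark_of(camera, label): "xyz" ([x, y, z] in m, in the coordinates of the camera as it stood for that picture, good to about 4 mm: a listed point, or the origin of a listed thing).
The state is a dict: "time": time; "q": joint angles; "joint_vel": joint speeds; "joint_torque": joint torques, N m; "tool_pos": TCP position; "tcp_rot": TCP orientation; "wrist_force": force on the tool from outside, world axes, zero at the start; "torque": the same for the moment, N m; "width": opening from 0.0 (shut) to 1.0 (fully open).
Only numpy, scipy, OpenCV 4.12 (cv2) and the standard library are available. Lean on these libraries where they do the work, as an engineer would, in place of code of your own. Each camera call takes 0.05 s, during which the arm holds its last target.

## Working session

There is one attempt and no reset: what is moved stays moved. The work goes in short steps, Python scripts to look and compute and a tool call to move; the robot and the scene stay as the last step left them, time stands still between calls to the robot, and variables do not carry over. Pictures are saved under pics/ and viewed, and the job is handed in when it is done.

Besides the shell and the picture viewer there is one more tool, called after "Request:" in YAML: its name, and indented under it one key for each argument. play_rows: Moves the arm, as the interface text tells. Its arguments: {"type":"object","properties":{"motion":{"type":"array","items":{"type":"array"}},"gripper":{"type":"number"},"squeeze":{"type":"number"}},"required":["motion"]}

```bash
mkdir -p pics; cat > h.py <<'E'
import numpy as np,cv2
from workcell import bot,cams
def w(cam,p):
    c=cams.calibration(cam); return np.array(c["R"]).T@(np.array(p)-np.array(c["t"]))
E
python3 - <<'E'
from h import *
s=bot.read_state(); print(s)
for c in ["top","side"]:
    im,d=cams.read_camera(c); cv2.imwrite(f"pics/{c}0.png",im[:,:,::-1]); np.savez(f"{c}0.npz",im=im,d=d)
    for l in ["bar_isolator","ball_isolator","paddle_isolator"]:
        for f in (cams.mark_of,):
            print(c,l,[(np.round(w(c,r["xyz"]),3),round(r["conf"],2)) for r in f(c,l)[:3]])
    for l in ["bar_lever","ball_lever","paddle_lever"]:
        print(c,l,[(np.round(w(c,r["xyz"]),3),round(r["conf"],2)) for r in cams.recognise(c,l)[:3]])
E
```

```text
{'time': 0.0, 'q': array([-1.20292791e+00,  2.64756252e-01,  1.60539581e+00, -2.21029078e-05,
        1.27367298e+00, -3.69441741e-02]), 'joint_vel': array([ 0.00039172,  0.00024142, -0.00031341,  0.00013021, -0.00123055,
        0.00028663]), 'joint_torque': array([-9.88131760e-04, -5.15113771e+01, -3.67317331e+01, -2.13405915e-04,
        1.29055709e-02, -1.08384708e-05]), 'tool_pos': array([ 0.2655467 , -0.61977479,  0.22994814]), 'tcp_rot': array([-1.37263468,  0.90738099, -0.90437097]), 'wrist_force': array([ 0.21417417, -0.07818058, -0.52194893]), 'torque': array([ 0.05866155, -0.01027728,  0.01050709]), 'width': 0.9962861667306874}
top bar_isolator [(array([ 0.448, -0.118,  0.003]), 0.88), (array([ 0.443, -0.247,  0.003]), 0.49)]
top ball_isolator [(array([ 0.426, -0.361,  0.001]), 0.66)]
top paddle_isolator [(array([ 0.446, -0.25 ,  0.002]), 0.94)]
top bar_lever [(array([ 0.431, -0.097,  0.123]), 0.65), (array([ 0.442, -0.121,  0.054]), 0.63)]
top ball_lever [(array([ 0.401, -0.351,  0.13 ]), 0.63)]
top paddle_lever []
side bar_isolator [(array([ 0.452, -0.116, -0.   ]), 0.88)]
side ball_isolator [(array([ 0.431, -0.37 ,  0.003]), 0.88)]
side paddle_isolator [(array([ 0.443, -0.248,  0.004]), 0.61)]
side bar_lever [(array([ 0.427, -0.095,  0.131]), 0.65)]
side ball_lever [(array([ 0.399, -0.348,  0.126]), 0.8)]
side paddle_lever [(array([ 0.424, -0.229,  0.112]), 0.66)]
```

View pics/top0.png

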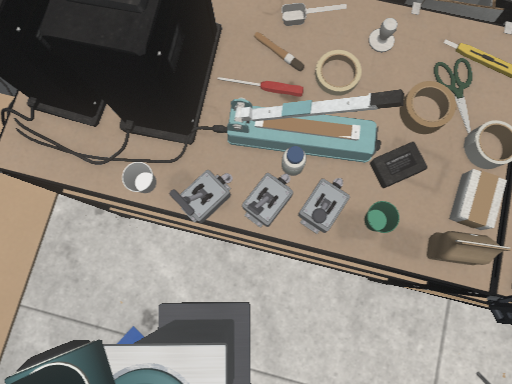

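View pics/side0.png

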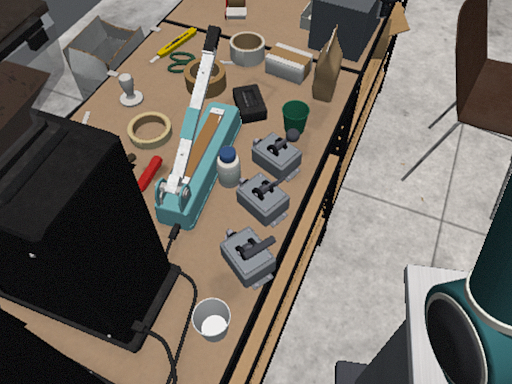

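```bash
python3 - <<'E'
from h import *
from scipy.spatial.transform import Rotation as R
s=bot.read_state(); print(R.from_rotvec(s["tcp_rot"]).as_matrix().round(3))
for c in ["top","side"]:
    z=np.load(c+"0.npz");d=z["d"];k=cams.calibration(c);M=np.array(k["mtx"])
    v,u=np.mgrid[:384,:512]
    P=np.stack([(u-M[0,2])/M[0,0]*d,(v-M[1,2])/M[1,1]*d,d],-1).reshape(-1,3)
    W=(P-np.array(k["t"]))@np.array(k["R"]); W=W[d.ravel()>0]
    W=W[(W[:,0]>.3)&(W[:,0]<.65)&(W[:,1]<.1)&(W[:,1]>-.5)]
    for n,y0 in (("bar",-.118),("pad",-.249),("ball",-.365)):
        A=W[abs(W[:,1]-y0)<.065]
        for lo,hi in((.047,.055),(.09,.11),(.11,.15)):
            B=A[(A[:,2]>lo)&(A[:,2]<hi)]
            if len(B): print(c,n,lo,len(B),B.min(0).round(3),B.max(0).round(3),B.mean(0).round(3))
            if lo==.047 and len(B)>20:
                r=cv2.minAreaRect(B[:,:2].astype(np.float32)*1000);print("  rect",r)
    np.save(c+"W.npy",W)
E
```

```text
[[ 0.394  0.     0.919]
 [-0.919 -0.     0.394]
 [ 0.    -1.     0.   ]]
top bar 0.047 919 [ 0.398 -0.183  0.047] [ 0.65  -0.055  0.055] [ 0.461 -0.122  0.051]
  rect ((526.33349609375, -125.05663299560547), (250.8331298828125, 124.04093170166016), 6.025832176208496)
top bar 0.09 189 [ 0.424 -0.183  0.09 ] [ 0.65  -0.053  0.11 ] [ 0.58  -0.104  0.1  ]
top bar 0.11 547 [ 0.399 -0.181  0.11 ] [ 0.65  -0.054  0.15 ] [ 0.52  -0.086  0.128]
top pad 0.047 974 [ 0.39  -0.313  0.047] [ 0.57  -0.185  0.055] [ 0.454 -0.253  0.051]
  rect ((481.5388488769531, -251.5205078125), (182.5919647216797, 123.88231658935547), 2.94547438621521)
top pad 0.09 548 [ 0.413 -0.314  0.09 ] [ 0.638 -0.184  0.11 ] [ 0.564 -0.238  0.101]
top pad 0.11 685 [ 0.398 -0.3    0.11 ] [ 0.634 -0.185  0.15 ] [ 0.56  -0.237  0.125]
top ball 0.047 956 [ 0.376 -0.429  0.047] [ 0.551 -0.3    0.055] [ 0.441 -0.366  0.05 ]
  rect ((461.119140625, -351.9002990722656), (130.72244262695312, 163.97897338867188), 80.9399185180664)
top ball 0.09 172 [ 0.409 -0.359  0.09 ] [ 0.537 -0.3    0.101] [ 0.514 -0.312  0.096]
top ball 0.11 17
[... 488 characters left out ...]
 0.636 -0.185  0.055] [ 0.456 -0.246  0.051]
  rect ((512.0478515625, -252.74571228027344), (244.22113037109375, 125.95306396484375), 4.710649013519287)
side pad 0.09 496 [ 0.424 -0.314  0.09 ] [ 0.64  -0.184  0.11 ] [ 0.572 -0.234  0.102]
side pad 0.11 804 [ 0.399 -0.296  0.11 ] [ 0.636 -0.184  0.15 ] [ 0.578 -0.236  0.126]
side ball 0.047 801 [ 0.376 -0.428  0.047] [ 0.552 -0.3    0.055] [ 0.435 -0.359  0.051]
  rect ((461.4192810058594, -353.585205078125), (129.57266235351562, 167.74307250976562), 82.58563232421875)
side ball 0.09 148 [ 0.404 -0.357  0.09 ] [ 0.539 -0.3    0.108] [ 0.502 -0.316  0.098]
side ball 0.11 159 [ 0.383 -0.356  0.111] [ 0.409 -0.329  0.139] [ 0.396 -0.338  0.13 ]
```

```bash
python3 - <<'E'
from h import *
W=np.vstack([np.load("topW.npy"),np.load("sideW.npy")])
for n,o,l in (("bar",(.450,-.117),(.43,-.097)),("pad",(.4445,-.249),None),("ball",(.4285,-.3655),None)):
    o=np.array(o)
    A=W[(np.hypot(*(W[:,:2]-o).T)<.062)]
    B=A[(A[:,2]>.046)&(A[:,2]<.056)]
    r=cv2.minAreaRect(B[:,:2].astype(np.float32)*1000);print(n,"box",r)
    H=A[A[:,2]>.105]
    m=H[:,:2].mean(0);u,s,v=np.linalg.svd(H[:,:2]-m,full_matrices=False)
    print(" handle",len(H),H.mean(0).round(3),H.min(0).round(3),H.max(0).round(3),"axis deg",np.degrees(np.arctan2(v[0,1],v[0,0])),"ext",np.ptp((H[:,:2]-m)@v.T,axis=0))
    print(" dir o->h deg",np.degrees(np.arctan2(*(o-m)[::-1])))
E
```

```text
bar box ((451.2752380371094, -116.07699584960938), (69.82432556152344, 89.79931640625), 43.71161651611328)
 handle 581 [ 0.425 -0.088  0.127] [ 0.399 -0.111  0.105] [ 0.45  -0.064  0.132] axis deg -136.63428447242836 ext [0.06014428 0.0238202 ]
 dir o->h deg -49.24710761199173
pad box ((441.7156066894531, -248.94300842285156), (69.3396224975586, 89.62718963623047), 51.71527862548828)
 handle 235 [ 0.412 -0.224  0.126] [ 0.398 -0.239  0.105] [ 0.427 -0.211  0.138] axis deg -142.4372997200118 ext [0.02829957 0.026382  ]
 dir o->h deg -37.3270907696129
ball box ((428.3599548339844, -364.883056640625), (70.54806518554688, 90.1835708618164), 55.3072395324707)
 handle 340 [ 0.395 -0.34   0.13 ] [ 0.382 -0.356  0.106] [ 0.409 -0.329  0.139] axis deg -176.32544974634945 ext [0.02760743 0.026809  ]
 dir o->h deg -37.145126942671126
```

Request:
play_rows:
  motion:
    - [[0.03, 0.12, 0], [0, 0, 0.1]]
    - [[0.06, 0.25, 0], [0, 0, 0.2]]
    - [[0.09, 0.38, 0], [0, 0, 0.3]]
    - [[0.12, 0.51, 0], [0, 0, 0.4]]
    - [[0.15, 0.63, 0], [0, 0, 0.462]]
    - [[0.163, 0.7, 0], [0, 0, 0.462]]
    - [[0.163, 0.7, 0], [0, 0, 0.462]]
  gripper: 1

```text
time: 1.58
tool_pos: [0.3313, -0.3389, 0.2316]
tcp_rot: [-1.479, 0.625, -0.626]
wrist_force: [-0.0, -1.6, -0.4]
width: 0.003
```

Request:
play_rows:
  motion:
    - [[0.02, 0.12, 0], [0, 0, 0]]
    - [[0.05, 0.25, 0], [0, 0, 0]]
    - [[0.08, 0.38, 0], [0, 0, 0]]
    - [[0.11, 0.51, 0], [0, 0, 0]]
    - [[0.14, 0.63, 0], [0, 0, 0]]
    - [[0.157, 0.705, 0], [0, 0, 0]]
    - [[0.157, 0.705, 0], [0, 0, 0]]
    - [[0.157, 0.705, 0], [0, 0, 0]]

```text
time: 2.58
tool_pos: [0.3942, -0.0594, 0.2314]
tcp_rot: [-1.479, 0.627, -0.628]
wrist_force: [0.1, 0.4, -0.1]
width: 0.0
```

```bash
python3 - <<'E'
from h import *
print(bot.read_state()["q"])
a=cams.read_camera("wrist")[0];b=cams.read_camera("side")[0]
cv2.imwrite("pics/w1.png",a[:,:,::-1]);cv2.imwrite("pics/s1.png",b[:,:,::-1])
E
```

```text
[-2.11313562e-01 -2.85558727e-01  2.14761940e+00 -7.87817545e-04
  1.27921509e+00  5.92217876e-01]
```

View pics/w1.png

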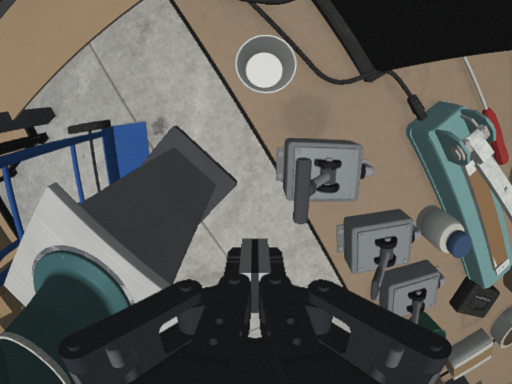

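View pics/s1.png

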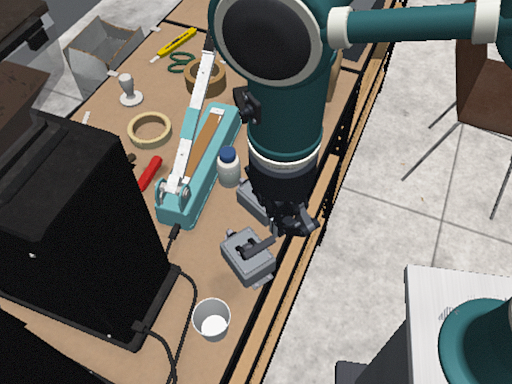

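Request:
play_rows:
  motion:
    - [[0, 0, -0.1], [0, 0, 0]]
    - [[0, 0, -0.2], [0, 0, 0]]
    - [[0, 0, -0.3], [0, 0, 0]]
    - [[0, 0, -0.303], [0, 0, 0]]
    - [[0, 0, -0.303], [0, 0, 0]]

```text
time: 3.3
tool_pos: [0.3946, -0.0592, 0.1112]
tcp_rot: [-1.478, 0.628, -0.63]
wrist_force: [0.8, 0.6, -0.8]
width: 0.004
```

Request:
play_rows:
  motion:
    - [[0.025, -0.026, 0], [0, 0, 0]]
    - [[0.05, -0.052, 0], [0, 0, 0]]
    - [[0.075, -0.078, 0], [0, 0, 0]]
    - [[0.1, -0.105, 0], [0, 0, 0]]
    - [[0.125, -0.131, 0], [0, 0, 0]]
    - [[0.15, -0.157, 0], [0, 0, 0]]
    - [[0.155, -0.162, 0], [0, 0, 0]]
    - [[0.155, -0.162, 0], [0, 0, 0]]

```text
time: 4.3
tool_pos: [0.4557, -0.1233, 0.1099]
tcp_rot: [-1.478, 0.628, -0.627]
wrist_force: [-1.0, 0.2, -0.9]
width: 0.002
```

```bash
python3 - <<'E'
from h import *
a=cams.read_camera("wrist")[0];b=cams.read_camera("side")[0]
cv2.imwrite("pics/w2.png",a[:,:,::-1]);cv2.imwrite("pics/s2.png",b[:,:,::-1])
E
```

```text
(no output)
```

View pics/w2.png

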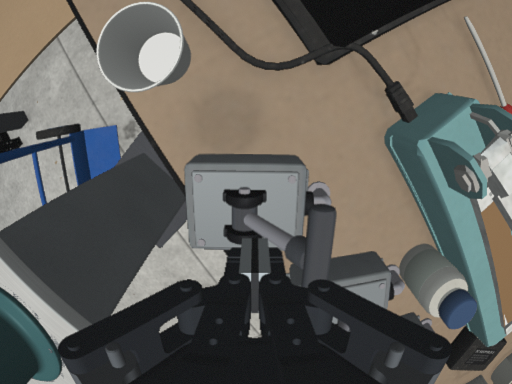

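View pics/s2.png

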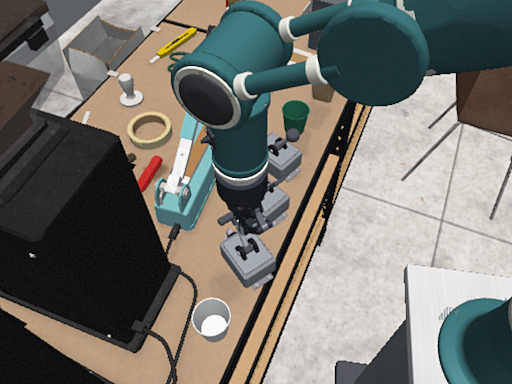

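Request:
play_rows:
  motion:
    - [[0, 0, 0.1], [0, 0, 0]]
    - [[0, 0, 0.2], [0, 0, 0]]
    - [[0, 0, 0.3], [0, 0, 0]]
    - [[-0.05, -0.1, 0.3], [0, 0, 0.05]]
    - [[-0.1, -0.2, 0.3], [0, 0, 0.1]]
    - [[-0.15, -0.3, 0.3], [0, 0, 0.15]]
    - [[-0.2, -0.4, 0.3], [0, 0, 0.2]]
    - [[-0.242, -0.482, 0.3], [0, 0, 0.24]]
    - [[-0.242, -0.482, 0.3], [0, 0, 0.24]]
    - [[-0.242, -0.482, 0.3], [0, 0, 0.24]]

```text
time: 5.65
tool_pos: [0.3589, -0.3153, 0.2299]
tcp_rot: [-1.516, 0.482, -0.482]
wrist_force: [0.9, -0.2, 0.0]
width: 0.002
```

```bash
python3 - <<'E'
from h import *
a=cams.read_camera("wrist")[0];b=cams.read_camera("side")[0]
print([(np.round(w("side",r["xyz"]),3),r["conf"]) for r in cams.recognise("side","bar_lever")])
cv2.imwrite("pics/ws3.png",np.hstack([a,b])[:,:,::-1][:, :][::1,::1] if 0 else cv2.resize(np.hstack([a,b])[:,:,::-1],(800,300)))
E
```

```text
[(array([ 0.465, -0.137,  0.129]), 0.68)]
```

View pics/ws3.png

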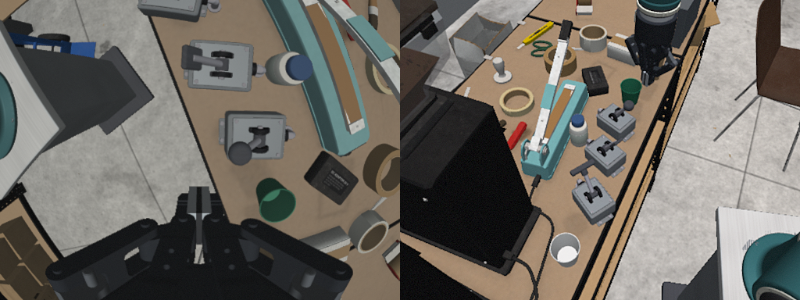

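Request:
play_rows:
  motion:
    - [[0, 0, -0.1], [0, 0, 0]]
    - [[0, 0, -0.2], [0, 0, 0]]
    - [[0, 0, -0.3], [0, 0, 0]]
    - [[0, 0, -0.305], [0, 0, 0]]
    - [[0, 0, -0.305], [0, 0, 0]]

```text
time: 6.42
tool_pos: [0.3599, -0.3161, 0.1091]
tcp_rot: [-1.517, 0.48, -0.481]
wrist_force: [0.7, 0.3, 0.5]
width: -0.003
```

Request:
play_rows:
  motion:
    - [[0.03, -0.021, 0], [0, 0, 0]]
    - [[0.06, -0.043, 0], [0, 0, 0]]
    - [[0.09, -0.064, 0], [0, 0, 0]]
    - [[0.12, -0.086, 0], [0, 0, 0]]
    - [[0.15, -0.107, 0], [0, 0, 0]]
    - [[0.18, -0.129, 0], [0, 0, 0]]
    - [[0.187, -0.135, 0], [0, 0, 0]]
    - [[0.187, -0.135, 0], [0, 0, 0]]

```text
time: 7.42
tool_pos: [0.4338, -0.37, 0.1079]
tcp_rot: [-1.516, 0.482, -0.481]
wrist_force: [-0.3, 0.0, 0.5]
width: 0.001
```

```bash
python3 - <<'E'
from h import *
a=cams.read_camera("wrist")[0];b=cams.read_camera("side")[0]
cv2.imwrite("pics/ws4.png",cv2.resize(np.hstack([a,b])[:,:,::-1],(800,300)))
E
```

```text
(no output)
```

View pics/ws4.png

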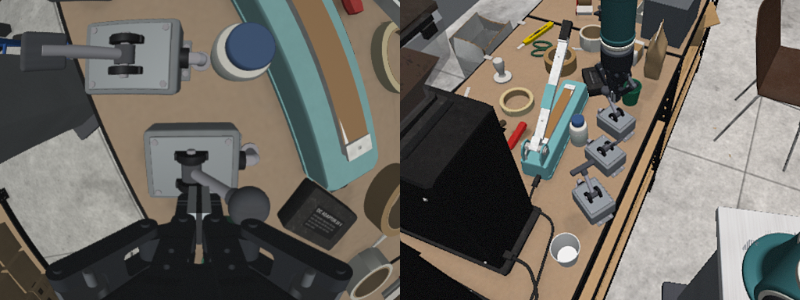

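The ball lever now leans to the back and the paddle still leans to the front. Next I raise the gripper, back off and check.

Request:
play_rows:
  motion:
    - [[0, 0, 0.1], [0, 0, 0]]
    - [[0, 0, 0.2], [0, 0, 0]]
    - [[0, 0, 0.3], [0, 0, 0]]
    - [[-0.1, -0.1, 0.35], [0, 0, 0]]
    - [[-0.2, -0.2, 0.35], [0, 0, 0]]
    - [[-0.25, -0.35, 0.35], [0, 0, 0]]
    - [[-0.25, -0.45, 0.35], [0, 0, 0]]
    - [[-0.25, -0.45, 0.35], [0, 0, 0]]
    - [[-0.25, -0.45, 0.35], [0, 0, 0]]

```text
time: 8.65
tool_pos: [0.3335, -0.5492, 0.2476]
tcp_rot: [-1.515, 0.482, -0.481]
wrist_force: [-0.2, 0.7, 0.1]
width: -0.002
```

```bash
python3 - <<'E'
from h import *
for c in("top","side"):
    im,d=cams.read_camera(c);cv2.imwrite(f"pics/{c}5.png",im[:,:,::-1])
    for l in ["bar_lever","ball_lever","paddle_lever"]:
        print(c,l,[(np.round(w(c,r["xyz"]),3),round(r["conf"],2)) for r in cams.recognise(c,l)[:2]])
s=bot.read_state();print(s["time"],s["wrist_force"])
a=cv2.imread("pics/top5.png")[140:260,130:390];b=cv2.imread("pics/side5.png")[110:310,180:340]
cv2.imwrite("pics/c5.png",np.hstack([cv2.resize(a,(433,200)),b]))
E
```

```text
top bar_lever [(array([ 0.463, -0.135,  0.124]), 0.94)]
top ball_lever [(array([ 0.452, -0.377,  0.12 ]), 0.91)]
top paddle_lever [(array([ 0.417, -0.234,  0.114]), 0.79)]
side bar_lever [(array([ 0.467, -0.138,  0.124]), 0.64)]
side ball_lever [(array([ 0.446, -0.381,  0.115]), 0.66)]
side paddle_lever [(array([ 0.425, -0.232,  0.112]), 0.55)]
9.05 [-0.00190613  0.17916116  0.16031867]
```

View pics/c5.png

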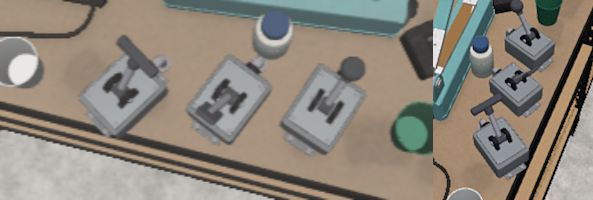

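```bash
python3 -c "
from workcell import bot
print(bot.finish_job())"
```

```text
the job is handed in; nothing more can be done
None
```

I pushed the crossbar lever over to off first and confirmed it before touching the ball lever. I then pushed the ball lever to off, lifted the gripper clear and handed the job in at about 9 s of the 38 s allowed.

In the last check, pictures from the top and side cameras and the recognised positions agreed:
- **Crossbar and ball levers:** both lean to the back.
- **Paddle lever:** it still leans to the front, and I never touched it.
- **Gripper:** it is clear of everything, and the wrist force reads about 0 N.

No check failed or disagreed. The lever angles were judged from the cameras, since the joint values can't be read directly.

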